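Tighten the sander's lock collar with the pin spanner

TASK

The lock collar on top of the bench sander's drum has been run on by hand: take the pin spanner, put both its prongs fully into the collar's two holes (feel gently for them) and turn the collar clockwise, seen from above, until it comes up firmly against its stop. Never force it, and keep the gripper itself off the machine; then lift the spanner off and lay it flat on the bench top, prongs down, beside the machine, let go, and leave everything else where it lies.

Things in the scene. Friction and masses are not known exactly. Their poses are not given: they have to be found in the camera images.
- collar_top (a point): Centre of the collar's flat top face, on the drum's vertical axis, 112 mm above the bench; it belongs to the sander's fixed frame and does not turn with the collar (z up). Collar: plain steel disc, 68 mm diameter, 16 mm high. Its face has two round holes, 9.2 mm diameter, 11 mm deep, 20 mm either side of the axis. Prongs that miss rest on the flat face; slid lightly round on it they drop in.
- collar (a joint): Clockwise turn q of the collar (from above), rad: starts at 0 to 0.3, hard stop (tight) at 1.0. About 0.3 N m of friction; stays where left. The holes' exact place round the axis is not measured: the line through both is the y axis of collar_top turned anticlockwise (from above) by 0.5 - q + e, the unknown e being -0.4 to 0.4 rad.
- sander: The sander: green iron plate 180 x 180 x 16 mm fixed on the bench, at its middle an upright brown sanding drum, 60 mm diameter, locked against turning, with the collar on top. More than about 1 N m on the collar would strain it. Origin at the centre of the plate's underside, axes parallel to collar_top.
- spanner_prongs (a point): Midway between the two prong tips of the steel pin spanner (0.25 kg, 135 mm long), level with the tips. It starts lying on the bench, prongs down. z up out of its back, y through both prongs, x from handle to head. Head: crossbar 16 (x) by 56 mm (y), from 8 to 18 mm above the tips; prongs 6 mm diameter, 8 mm long, at y = +20 and -20 mm. Neck 14 mm wide to x = -47 mm.
- spanner_grip (a point): Place to grip on the spanner's handle, near its centre of mass: on the centre line, at x = -62 mm of spanner_prongs (same axes), 12 mm above the tips' level (half-way up). The handle is black rubber, 16 mm wide, 24 mm high (0 to 24 mm above the tips' level), from x = -42 to -127 mm.
- spanner: The pin spanner as a whole; origin and axes as spanner_prongs.
- animal_a: Wooden toy animal blank lying flat, about 100 x 80 x 20 mm, origin under its middle. Leave alone.
- animal_b: Another such wooden animal blank. Leave alone.
- animal_c: Another such wooden animal blank. Leave alone.
- offcut: Wood offcut 70 x 45 x 30 mm, origin under its centre. Leave alone.
- rasp: Flat rasp with black handle, about 250 mm long, 22 mm wide, lying along its x axis (handle to -x). Leave alone.
- phone: Black phone 150 x 72 x 9 mm lying flat. Leave alone.
- glue: White glue bottle, 56 mm diameter, 130 mm tall, upright. Leave alone.
- screwdriver: Screwdriver, 190 mm long, lying flat. Leave alone.
Things that resemble listed ones, but are neither listed nor needed, are in the scene too. Leave any yellow look-alike of the spanner alone.

How it is judged (in metres and radians):
On the way, in this order (a step that is already met when the one before it is completed fails the run):
1. both prongs are in the collar's holes, at least 5 mm deep, before the collar is tight (z of spanner_prongs in the frame of collar_top below -0.005 m and horizontal distance between spanner_prongs and collar_top below 0.005 m and angle between spanner's own z axis and vertical below 0.2 rad and value of joint collar below 0.9 rad), for 0.1 s.
2. the collar is against its stop, prongs still in its holes (value of joint collar above 0.96 rad and z of spanner_prongs in the frame of collar_top below -0.003 m and horizontal distance between spanner_prongs and collar_top below 0.006 m), for 0.1 s.
At the end, for the whole second after the job is handed in: The collar stands within 0.05 rad of its stop; the spanner lies level (within 0.1 rad), prongs down, on the bench top itself (grip point under 18 mm high), at rest and not touching the sander (value of joint collar above 0.95 rad and height (world z) of spanner_grip below 0.018 m and angle between spanner's own z axis and vertical below 0.1 rad and linear speed of spanner below 0.01 m/s and contact force between spanner and sander below 0.1 N).
It fails at once if spanner and sander pressed together with more than 100 N (contact force between spanner and sander above 100 N).
It fails at once if the gripper pushes on the sander (over 3 N) (contact force between the arm and sander above 3 N).
It fails at once if another thing on the bench is moved by more than 25 mm (distance of any of animal_a, animal_b, animal_c, offcut, rasp, phone, glue, screwdriver from where it was at the start of the episode above 0.025 m).
It also fails if it takes over 72 s, if anything falls off the work surface, if the arm or the gripper's body presses on something with over 40 N, if the wrist force passes 120 N, or if a joint passes its speed limit or range.

ROBOT

A 7-joint arm with a two-finger parallel gripper is mounted at the origin on the work surface. World frame = base frame: x ahead of the robot, y to its left, z up, the work surface at z = 0. Lengths are in mm, angles in rad, forces in N, time in s.
With the tool pointing down it reaches from about 400 to 875 mm from the base axis. Payload 4.4 kg.
Tool frame: the origin (TCP) lies on the centre line of the jaws, within the pads' length; the fingertips stand 25 mm ahead of it and the grasp point (between the pads) lies 6 mm ahead of it; z points along the fingers, y is the line along which they close (so a half turn about z gives the same grasp; the last joint's range is limited). The gripper opens to 85 mm and grips with 20 to 120 N. Pads are 22 mm wide; open, the fingers measure 114 mm over their backs; the gripper's body (76 mm by 85 mm) begins 54 mm behind the grasp point. The pads swing forward as they close: fully open they stand 13 mm farther back than shut.
Start: joints at [1.222, 0.628, 0.038, 1.517, -0.027, 0.996, -0.02], TCP at [181.406, -624.187, 256.313] pointing down, gripper open.
Joint ranges: [-3.06, 3.06], [-0.37, 2.12], [-1.25, 1.32], [0.18, 2.47], [-1.1, 4.24], [0.23, 1.98], [-2.94, 2.94]. Speed limits (rad/s): [2.57, 2.57, 3.14, 3.14, 3.14, 3.14, 3.14].

INTERFACE

Orientations are given as a rotation vector (axis times angle).
In Python, from rig import * gives the robot as it stands.
- The arm moves only by the tool jog_arm, never from a script. Its argument "series" is one flat list of numbers, 7 for each row, row after row: the shift along the world's x, y, z in m, then the turn, a rotation vector about the world's x, y, z in degrees, then the closure, from -1 (fully open) to 1 (shut). In form: [tx, ty, tz, rx, ry, rz, hand, tx, ty, tz, rx, ry, rz, hand, ...]. A call has 1 to 20 rows; each row is the pose to reach, as a shift and turn from the pose commanded when the call began; what a row does not reach only later rows make up. A row lasts 1/12 s, in which the tool goes at most 41.7 mm and 7.16 degrees, less where a joint would pass 70% of its speed; a pose out of reach is approached as far as the arm can. A call with a gripper value outside its range is refused whole. The fingers move at their own pace and stop on an object; the grip force is fixed at half the most. Time passes only in rows, so rows that repeat a pose let the fingers close. It gives the time, the measured TCP pose, the force, the opening and the grip force at its end, in the units of the state.
- read_state(): the state, without advancing time (a new reading comes with each control period).
- read_camera(name): name is "scene" or "top"; returns a dict with "pixels" (400x640x3 uint8, blue, green, red), "K" (3x3 intrinsics, pixels), "origin" and "attitude" of the camera in the world. Camera axes: x right, y up, looking along -z (the intrinsics and any distortion apply to the point x, -y, -z); pixel columns grow to the right and rows downward; lengths in mm; the calibration is good to about 2 mm. A picture is of the moment at which its call begins. There is no depth.
- finish_job(): hands the job in; it is judged then, once.
The state is a dict: "time": time; "joint_positions": joint angles; "qd": joint speeds; "tau": joint torques, N m; "tool_pos": TCP position; "eef_rot": TCP orientation; "contact_force": force on the tool from outside, world axes, zero at the start; "ft_torque": the same for the moment, N m; "finger_gap": finger opening in mm; "grasp_force": force on a finger pad.
Only numpy, scipy, OpenCV 4.12 (cv2) and the standard library are available. Lean on these libraries where they do the work, as an engineer would, in place of code of your own. Each camera call takes 0.05 s, during which the arm holds its last target. There are 200 camera calls.

## Working session

There is one attempt and no reset: what is moved stays moved. The work goes in short steps, Python scripts to look and compute and a tool call to move; the robot and the scene stay as the last step left them, time stands still between calls to the robot, and variables do not carry over. Pictures are saved under pics/ and viewed, at most 13 in all, crops included, and the job is handed in when it is done.

Besides the shell and the picture viewer there is one more tool, called after "Request:" as name(argument=value, ...), one argument or row to a line, values as JSON. jog_arm: Moves the arm, as the interface text tells. Its arguments: {"type":"object","properties":{"series":{"type":"array"}},"required":["series"]}

```bash
mkdir -p pics; python3 - <<'E'
from rig import *
import cv2,numpy as np
for n in ("scene","top"):
    c=read_camera(n); cv2.imwrite(f"pics/{n}0.png",c["pixels"]); print(n,np.round(c["K"],1).tolist(),c["origin"],c["attitude"],[k for k in c])
s=read_state();print(s)
E
```

```text
scene [[380.2, 0.0, 318.0], [0.0, 380.2, 204.7], [0.0, 0.0, 1.0]] [1040.90074147 -489.28909186  815.60504362] [0.69963057 0.32837059 0.77925797] ['pixels', 'K', 'origin', 'attitude']
top [[424.6, 0.0, 315.8], [0.0, 424.6, 194.4], [0.0, 0.0, 1.0]] [ 261.69382231  -47.77609821 1398.14700043] [ 0.17640564 -0.17001917 -1.57395979] ['pixels', 'K', 'origin', 'attitude']
{'time': 0.1, 'joint_positions': array([ 1.22214318,  0.62922714,  0.03845166,  1.51830618, -0.02701838,
        0.99630404, -0.02000371]), 'qd': array([-4.91925557e-04, -5.90629097e-04, -2.29930305e-03, -1.69685041e-03,
       -2.56766350e-04, -8.18143974e-05, -9.30474287e-04]), 'tau': array([ 2.28126613e-03, -5.64539087e+01,  1.23013403e+00, -1.93975496e+01,
        1.11831911e-02,  5.44925861e-03,  2.98761677e-05]), 'tool_pos': array([ 181.29279357, -623.64645332,  255.48609481]), 'eef_rot': array([-3.10853949e+00, -4.42552854e-01,  3.90789754e-04]), 'contact_force': array([-0.45519711,  0.39879599,  0.03631829]), 'ft_torque': array([-0.04956467, -0.02420061,  0.00845107]), 'grasp_force': 0.0, 'finger_gap': 85.5125458811046}
```

View pics/scene0.png

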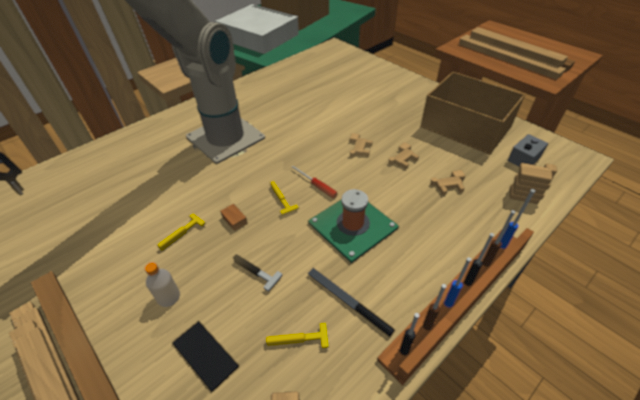

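View pics/top0.png

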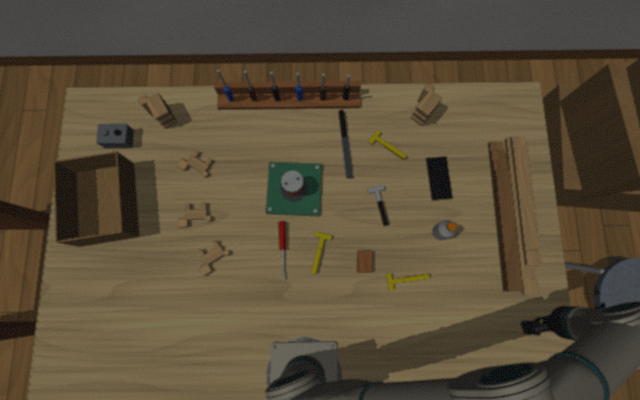

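The scene view shows the steel spanner at about (258,270) and the sander at (353,225). In the top view they are at (380,205) and (294,188). The three yellow spanners are look-alikes. Next I'll enlarge crops.

```bash
cat >h.py <<'E'
from rig import *
import cv2,numpy as np
from scipy.spatial.transform import Rotation as R
def cam(n):
    c=read_camera(n); return c
def ray(c,u,v,z):
    d=R.from_rotvec(c["attitude"]).apply([(u-c["K"][0,2])/c["K"][0,0],-(v-c["K"][1,2])/c["K"][1,1],-1])
    o=np.array(c["origin"]); return (o+d*(z-o[2])/d[2])
def proj(c,p):
    q=R.from_rotvec(c["attitude"]).inv().apply(np.array(p)-c["origin"])
    return c["K"][0,0]*q[...,0]/-q[...,2]+c["K"][0,2], -c["K"][1,1]*q[...,1]/-q[...,2]+c["K"][1,2]
def crop(c,u0,v0,w,h,k):
    return cv2.resize(c["pixels"][v0:v0+h,u0:u0+w],None,fx=k,fy=k,interpolation=cv2.INTER_CUBIC)
E
python3 - <<'E'
from h import *
t=cam("top");s=cam("scene")
a=crop(t,260,155,140,75,5)
b=crop(s,225,180,180,115,4)[:, :700]
cv2.imwrite("pics/c1.png",a); cv2.imwrite("pics/c2.png",b)
for n,c in (("t",t),("s",s)):print(n,proj(c,np.array([181.3,-623.6,255.5])))
E
```

```text
t (np.float64(541.5002795366431), np.float64(319.2045635102123))
s (np.float64(-4.624506945825203), np.float64(202.86724035568915))
```

View pics/c1.png

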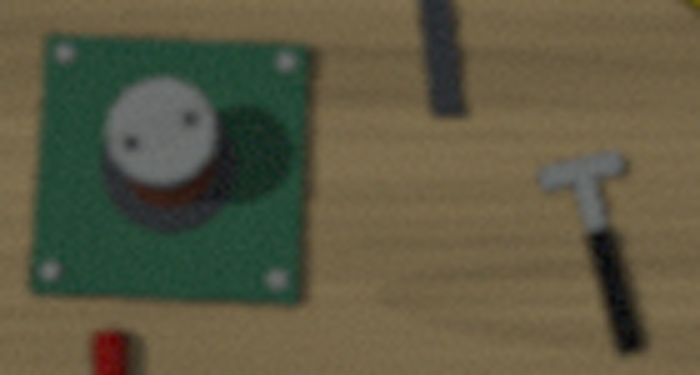

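View pics/c2.png

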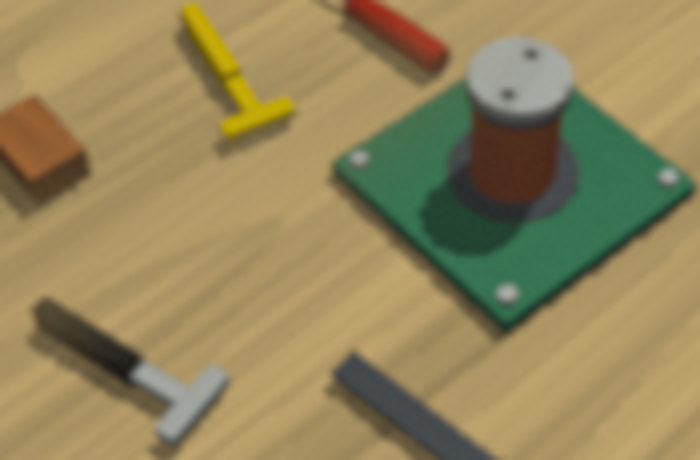

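```bash
python3 - <<'E'
from h import *
t=cam("top");s=cam("scene")
T=lambda x,y,z:ray(t,(x+.5)/5-.5+260,(y+.5)/5-.5+155,z)[:2].round(1)
S=lambda x,y,z:ray(s,(x+.5)/4-.5+225,(y+.5)/4-.5+180,z)[:2].round(1)
print("collar",T(161,131,112),S(520,76,112))
print("holesT",T(131,143,112),T(190,119,112)); print("holesS",S(508,94,112),S(531,54,112))
print("plate T",[T(*p,16) for p in((50,37),(310,46),(300,302),(35,292))])
print("plate S",[S(*p,16) for p in((334,165),(508,320),(693,182))])
print("head T",T(541,177,18),T(624,163,18)," S",S(170,430,18),S(220,375,18))
print("handle T start",T(598,232,24),"end",T(632,347,24),"S",S(135,362,24),S(45,308,24))
for n,p in(("glue",(447,230)),("off",(365,261)),("rasp lo",(348,177)),("rasp hi",(342,111)),("yel",(322,235)),("sd",(282,222)),("phone",(438,178))):
  print(n,ray(t,*p,10)[:2].round())
E
```

```text
collar [594.1  30.7] [596.3  28.4]
holesT [586.6  49.5] [601.7  12.6]
holesS [602.   11.4] [587.5  48. ]
plate T [array([685.6, 112.2]), array([677.3, -64.3]), array([501.4, -55.5]), array([510. , 119.6])]
plate S [array([505.9, -56. ]), array([678.6, -62. ]), array([686.3, 111.3])]
head T [ 584.  -217.3] [ 593. -273.]  S [ 595.8 -267.2] [ 586.2 -221.1]
handle T start [ 544.8 -252.8] end [ 468.  -271.7] S [ 546.2 -255.5] [ 474. -273.]
glue [ 448. -473.]
off [ 350. -201.]
rasp lo [ 632. -153.]
rasp hi [ 871. -138.]
yel [436. -63.]
sd [480.  69.]
phone [ 625. -456.]
```

Estimates:
- Collar axis at about (594.8, 29.5), with the hole line 22° anticlockwise from world y.
- Spanner yaw about 13°, grip point at about (530.5, −258.3).

I'll move above the grip.

Request:
jog_arm(
  series=[0.03, 0.03, 0, 0, 0, 0, -1, 0.06, 0.06, 0, 0, 0, -1, -1, 0.09, 0.09, 0, 0, 0, -2, -1, 0.12, 0.12, 0, 0, 0, -3, -1, 0.15, 0.155, 0, 0, 0, -3, -1, 0.18, 0.185, 0, 0, 0, -3, -1, 0.21, 0.215, 0, 0, 0, -3, -1, 0.24, 0.245, 0, 0, 0, -3, -1, 0.27, 0.28, -0.02, 0, 0, -3, -1, 0.3, 0.31, -0.05, 0, 0, -3, -1, 0.33, 0.34, -0.08, 0, 0, -3, -1, 0.345, 0.36, -0.11, 0, 0, -3, -1, 0.349, 0.366, -0.136, 0, 0, -3, -1, 0.349, 0.366, -0.136, 0, 0, -3, -1, 0.349, 0.366, -0.136, 0, 0, -3, -1],
)

```text
time: 1.55
tool_pos: [530.4, -253.3, 116.5]
eef_rot: [-3.114, -0.369, 0.007]
contact_force: [0.3, -0.4, 0.4]
finger_gap: 85.1
grasp_force: 0.0
```

```bash
python3 - <<'E'
from h import *
s=read_state();print(s["time"],s["tool_pos"],s["eef_rot"],s["contact_force"])
t=cam("top");c=cam("scene")
cv2.imwrite("pics/d1.png",np.hstack([crop(t,345,170,60,75,6),crop(c,215,210,80,90,5)]))
for p in ((530.5,-258.3,24),(589.5,-245,18)):
  for n,k in(("t",t),("s",c)): print(n,np.round(proj(k,np.array(p)),1))
E
```

```text
1.55 [ 530.38115609 -253.32069963  116.52230856] [-3.11431282 -0.36946865  0.0072149 ] [ 0.33339166 -0.38770613  0.41129993]
t [381.1 205.2]
s [253.7 266.9]
t [376.1 188.3]
s [272.8 280. ]
```

View pics/d1.png

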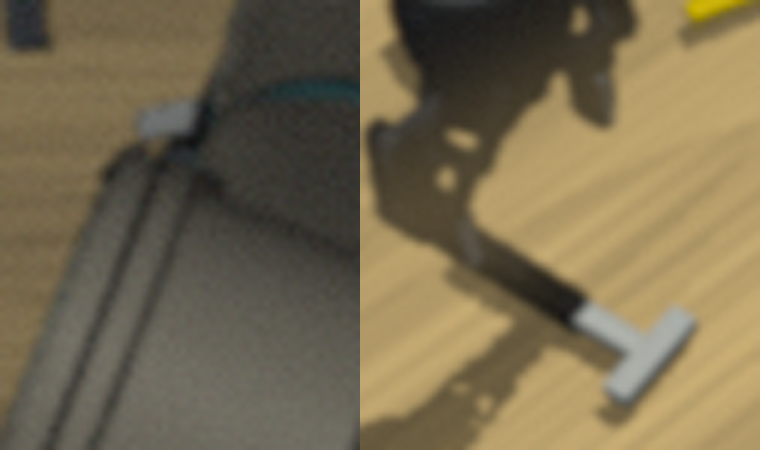

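Request:
jog_arm(
  series=[0, 0, -0.02, 0, 0, 0, -1, 0, 0, -0.04, 0, 0, 0, -1, 0, 0, -0.05, 0, 0, 0, -1, 0, 0, -0.05, 0, 0, 0, -1],
)

```text
time: 1.98
tool_pos: [528.9, -259.6, 69.8]
eef_rot: [-3.121, -0.357, 0.003]
contact_force: [-0.8, 0.8, -0.3]
finger_gap: 85.5
grasp_force: 0.0
```

Request:
jog_arm(
  series=[0, 0.001, -0.02, 0, 0, 0, -1, 0, 0.001, -0.03, 0, 0, 0, -1, 0, 0.001, -0.038, 0, 0, 0, -1, 0, 0.001, -0.038, 0, 0, 0, -1, 0, 0.001, -0.038, 0, 0, 0, 0.3, 0, 0.001, -0.038, 0, 0, 0, 1, 0, 0.001, -0.038, 0, 0, 0, 1, 0, 0.001, -0.038, 0, 0, 0, 1, 0, 0.001, -0.038, 0, 0, 0, 1, 0, 0.001, -0.038, 0, 0, 0, 1, 0, 0.001, -0.038, 0, 0, 0, 1, 0, 0.001, -0.038, 0, 0, 0, 1],
)

```text
time: 2.98
tool_pos: [530.7, -257.4, 32.9]
eef_rot: [3.12, 0.361, 0.001]
contact_force: [-0.2, 0.3, 5.8]
finger_gap: 14.2
grasp_force: 60.2
```

Request:
jog_arm(
  series=[0, 0, 0.01, 0, 0, 0, 1, 0, 0, 0.03, 0, 0, 0, 1, 0, 0, 0.06, 0, 0, 0, 1, 0, 0, 0.09, 0, 0, 0, 1, 0, 0, 0.12, 0, 0, 0, 1, 0, 0, 0.14, 0, 0, 0, 1, 0, 0, 0.15, 0, 0, 0, 1, 0, 0, 0.15, 0, 0, 0, 1, 0, 0, 0.15, 0, 0, 0, 1, 0, 0, 0.15, 0, 0, 0, 1],
)

```text
time: 3.82
tool_pos: [529.2, -256.5, 180.6]
eef_rot: [-3.119, -0.361, 0.005]
contact_force: [0.1, -0.5, -3.2]
finger_gap: 14.3
grasp_force: 59.2
```

```bash
python3 - <<'E'
from h import *
s=read_state();print(s["time"],s["tool_pos"],s["eef_rot"],s["contact_force"],s["ft_torque"])
t=cam("top");c=cam("scene")
z=s["tool_pos"][2]-32.5
y=np.radians(13); X=np.array([np.cos(y),np.sin(y),0]); Y=np.array([-X[1],X[0],0])
P=s["tool_pos"]*[1,1,0]+62*X+[0,0,z]
b=crop(c,200,200,120,90,6); d=crop(t,340,150,60,90,6)
for q,col in ((P+28*Y+[0,0,18]+8*X,(0,0,255)),(P-28*Y+[0,0,18]+8*X,(0,0,255)),(P+28*Y+[0,0,18]-8*X,(255,0,255)),(P-28*Y+[0,0,18]-8*X,(255,0,255)),(P-20*Y,(0,255,0)),(P+20*Y,(0,255,0))):
    u,v=proj(c,q); cv2.circle(b,(int((u-200+.5)*6),int((v-200+.5)*6)),2,col,-1)
    u,v=proj(t,q); cv2.circle(d,(int((u-340+.5)*6),int((v-150+.5)*6)),2,col,-1)
o=np.zeros((540,780,3),np.uint8); b=b[:,300:720]; o[:,:420]=b; o[:,420:780]=d
print(b.shape,d.shape); cv2.imwrite("pics/e1.png",o)
E
```

```text
3.8167 [ 529.24215818 -256.53342867  180.63181804] [-3.11893143 -0.36115794  0.0045376 ] [ 0.05761324 -0.45941496 -3.16722364] [-0.0185831   0.04656032  0.0144596 ]
(540, 420, 3) (540, 360, 3)
```

View pics/e1.png

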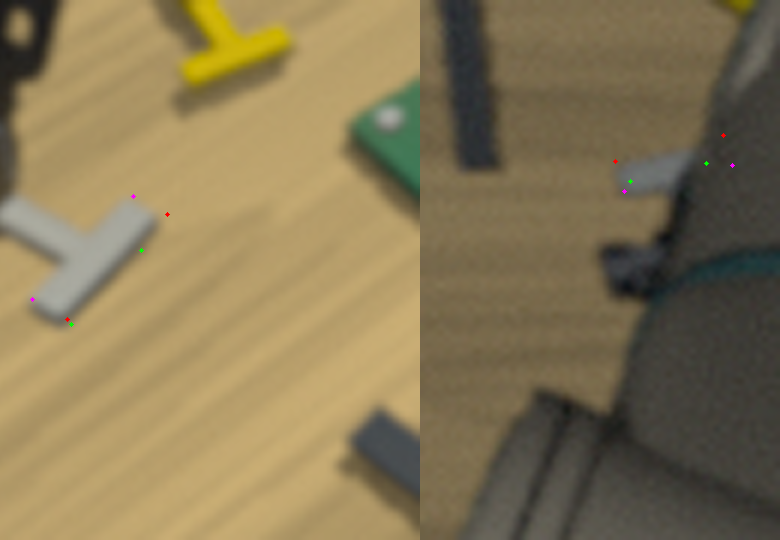

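The head matches the prediction, but sits about 2 mm closer to the grip. Moving it over the collar, high.

Request:
jog_arm(
  series=[0.001, 0.015, 0.003, 0, 0, 0, 1, 0.002, 0.04, 0.003, 0, 0, 1, 1, 0.003, 0.065, 0.003, 0, 0, 2, 1, 0.004, 0.09, 0.003, 0, 0, 3, 1, 0.005, 0.115, 0.003, 0, 0, 4, 1, 0.006, 0.14, 0.003, 0, 0, 5, 1, 0.007, 0.165, 0.003, 0, 0, 6, 1, 0.008, 0.19, 0.003, 0, 0, 7, 1, 0.009, 0.215, 0.003, 0, 0, 8, 1, 0.0095, 0.24, 0.003, 0, 0, 8.8, 1, 0.0095, 0.256, 0, 0, 0, 8.8, 1, 0.0095, 0.2635, -0.005, 0, 0, 8.8, 1, 0.0095, 0.2635, -0.01, 0, 0, 8.8, 1, 0.0095, 0.2635, -0.015, 0, 0, 8.8, 1, 0.0095, 0.2635, -0.02, 0, 0, 8.8, 1, 0.0095, 0.2635, -0.02, 0, 0, 8.8, 1, 0.0095, 0.2635, -0.02, 0, 0, 8.8, 1, 0.0095, 0.2635, -0.02, 0, 0, 8.8, 1],
)

```text
time: 5.42
tool_pos: [540.0, 5.3, 162.3]
eef_rot: [3.084, 0.597, 0.0]
contact_force: [-0.6, -0.8, -3.1]
finger_gap: 14.3
grasp_force: 59.2
```

```bash
python3 - <<'E'
from h import *
s=read_state();print(s["time"],s["tool_pos"],s["eef_rot"],s["contact_force"],s["ft_torque"])
t=cam("top");c=cam("scene")
z=s["tool_pos"][2]-32.5
r=s["eef_rot"]; y=2*np.arctan2(r[1],r[0]); print(np.degrees(y)%180)
X=np.array([np.cos(y),np.sin(y),0]); Y=np.array([-X[1],X[0],0])
P=s["tool_pos"]*[1,1,0]+60*X+[0,0,z]; print(P)
b=crop(c,320,160,75,70,8); d=crop(t,270,160,30,70,8)
for q,col in ((P+28*Y+[0,0,18]+8*X,(0,0,255)),(P-28*Y+[0,0,18]+8*X,(0,0,255)),(P+28*Y+[0,0,18]-8*X,(255,0,255)),(P-28*Y+[0,0,18]-8*X,(255,0,255)),(P-20*Y,(0,255,0)),(P+20*Y,(0,255,0))):
    u,v=proj(c,q); cv2.circle(b,(int((u-320+.5)*8),int((v-160+.5)*8)),2,col,-1)
    u,v=proj(t,q); cv2.circle(d,(int((u-270+.5)*8),int((v-160+.5)*8)),2,col,-1)
cv2.imwrite("pics/f1.png",np.hstack([b[:,:560],d]))
E
```

```text
5.4167 [540.01171836   5.2696866  162.3116325 ] [3.08398061e+00 5.96969354e-01 7.37503139e-05] [-0.63398368 -0.78059251 -3.10406388] [-0.02196683  0.0293494  -0.06207835]
21.91062809363752
[595.67774139  27.65927972 129.8116325 ]
```

View pics/f1.png

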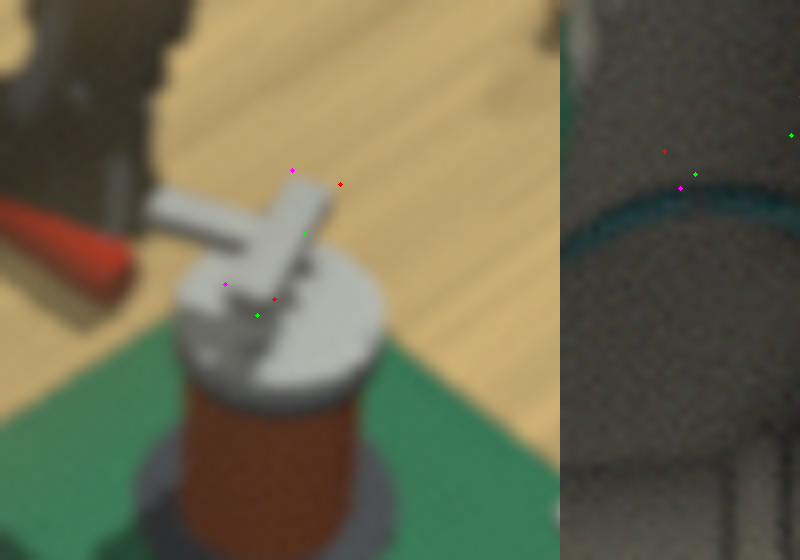

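The head hovers over the collar, with the near end at (245,290) and the far end at (308,182) in the crop. It needs about +2 mm in y. Descending to touch.

Request:
jog_arm(
  series=[0.0004, 0.002, -0.004, 0, 0, 0, 1, 0.0004, 0.002, -0.008, 0, 0, 0, 1, 0.0004, 0.002, -0.012, 0, 0, 0, 1, 0.0004, 0.002, -0.014, 0, 0, 0, 1, 0.0004, 0.002, -0.016, 0, 0, 0, 1, 0.0004, 0.002, -0.017, 0, 0, 0, 1, 0.0004, 0.002, -0.018, 0, 0, 0, 1, 0.0004, 0.002, -0.018, 0, 0, 0, 1, 0.0004, 0.002, -0.018, 0, 0, 0, 1],
)

```text
time: 6.27
tool_pos: [540.3, 8.3, 144.4]
eef_rot: [3.084, 0.6, 0.0]
contact_force: [-0.0, -0.6, -3.1]
finger_gap: 14.3
grasp_force: 59.2
```

No contact yet; continuing down gently.

Request:
jog_arm(
  series=[0, 0, -0.001, 0, 0, 0, 1, 0, 0, -0.0015, 0, 0, 0, 1, 0, 0, -0.002, 0, 0, 0, 1, 0, 0, -0.002, 0, 0, 0, 1, 0, 0, -0.002, 0, 0, 0, 1],
)

```text
time: 6.68
tool_pos: [540.3, 8.3, 142.3]
eef_rot: [-3.084, -0.599, -0.0]
contact_force: [-0.3, -0.6, -3.0]
finger_gap: 14.3
grasp_force: 59.2
```

Request:
jog_arm(
  series=[0, 0, -0.001, 0, 0, 0, 1, 0, 0, -0.0015, 0, 0, 0, 1, 0, 0, -0.002, 0, 0, 0, 1, 0, 0, -0.002, 0, 0, 0, 1, 0, 0, -0.002, 0, 0, 0, 1],
)

```text
time: 7.1
tool_pos: [540.3, 8.3, 140.3]
eef_rot: [-3.084, -0.6, 0.0]
contact_force: [0.4, 0.4, -2.9]
finger_gap: 14.9
grasp_force: 59.2
```

Request:
jog_arm(
  series=[0, 0, -0.001, 0, 0, 0, 1, 0, 0, -0.0015, 0, 0, 0, 1, 0, 0, -0.002, 0, 0, 0, 1, 0, 0, -0.002, 0, 0, 0, 1, 0, 0, -0.002, 0, 0, 0, 1],
)

```text
time: 7.52
tool_pos: [540.3, 8.3, 138.2]
eef_rot: [3.084, 0.6, -0.0]
contact_force: [0.1, -0.1, -2.9]
finger_gap: 14.3
grasp_force: 59.2
```

Request:
jog_arm(
  series=[0, 0, -0.001, 0, 0, 0, 1, 0, 0, -0.0015, 0, 0, 0, 1, 0, 0, -0.002, 0, 0, 0, 1, 0, 0, -0.002, 0, 0, 0, 1, 0, 0, -0.002, 0, 0, 0, 1],
)

```text
time: 7.93
tool_pos: [540.3, 8.3, 136.7]
eef_rot: [3.084, 0.599, 0.0]
contact_force: [-1.9, -0.7, 2.6]
finger_gap: 14.4
grasp_force: 59.9
```

```bash
python3 - <<'E'
from h import *
s=read_state();print(s["tool_pos"],s["contact_force"],s["ft_torque"])
c=cam("scene")
cv2.imwrite("pics/g1.png",crop(c,320,160,75,70,8))
E
```

```text
[540.30771982   8.30188654 136.68373153] [-1.89031581 -0.73891262  2.60894755] [0.1062826  0.2359242  0.03102757]
```

View pics/g1.png

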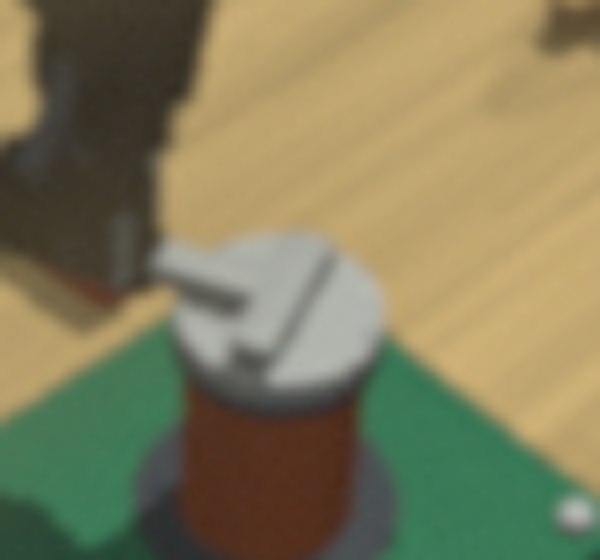

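Prongs are seated: contact came at TCP 136.7, and the picture shows the crossbar flush on the collar. Now turning clockwise about the axis.

Request:
jog_arm(
  series=[-0.0009, 0.0025, 0, 0, 0, -2.5, 1, -0.0018, 0.0049, 0, 0, 0, -5, 1, -0.0025, 0.0075, 0, 0, 0, -7.5, 1, -0.0031, 0.01, 0, 0, 0, -10, 1, -0.0035, 0.0126, 0, 0, 0, -12.5, 1, -0.0039, 0.0152, 0, 0, 0, -15, 1, -0.0039, 0.0152, 0, 0, 0, -15, 1, -0.0039, 0.0152, 0, 0, 0, -15, 1],
)

```text
time: 8.65
tool_pos: [535.6, 23.0, 136.6]
eef_rot: [3.135, 0.191, -0.002]
contact_force: [-3.7, -1.4, 5.7]
finger_gap: 14.5
grasp_force: 60.3
```

```bash
cat >st.py <<'E'
from h import *
s=read_state();r=s["eef_rot"];y=np.degrees(2*np.arctan2(r[1],r[0]))
p=s["tool_pos"]; f=s["contact_force"];m=s["ft_torque"]
y=(y+90)%180-90
print(s["time"],p.round(1),"yaw",y.round(2),f.round(1),m.round(2))
E
python3 st.py
```

```text
8.65 [535.6  23.  136.6] yaw 6.98 [-3.7 -1.4  5.7] [-0.25  0.55 -0.01]
```

Request:
jog_arm(
  series=[-0.0008, 0.0026, 0, 0, 0, -2.5, 1, -0.001, 0.0052, 0, 0, 0, -5, 1, -0.001, 0.0078, 0, 0, 0, -7.5, 1, -0.0009, 0.0104, 0, 0, 0, -10, 1, -0.0007, 0.013, 0, 0, 0, -12.5, 1, -0.0004, 0.0157, 0, 0, 0, -15, 1, 0, 0.0182, 0, 0, 0, -17.5, 1, 0.0005, 0.0208, 0, 0, 0, -20, 1, 0.0005, 0.0208, 0, 0, 0, -20, 1, 0.0005, 0.0208, 0, 0, 0, -20, 1],
)

```text
time: 9.48
tool_pos: [536.4, 43.9, 136.6]
eef_rot: [3.121, -0.356, -0.001]
contact_force: [-2.2, -1.5, 5.1]
finger_gap: 14.4
grasp_force: 60.2
```

```bash
python3 st.py
```

```text
9.4833 [536.4  43.9 136.6] yaw -13.01 [-2.2 -1.5  5.1] [-0.28  0.43 -0.06]
```

Request:
jog_arm(
  series=[0.0003, 0.001, 0, 0, 0, -1, 1, 0.0005, 0.002, 0, 0, 0, -2, 1, 0.0008, 0.003, 0, 0, 0, -3, 1, 0.0011, 0.004, 0, 0, 0, -4, 1, 0.0014, 0.005, 0, 0, 0, -5, 1, 0.0014, 0.005, 0, 0, 0, -5, 1],
)

```text
time: 9.98
tool_pos: [537.7, 48.8, 136.6]
eef_rot: [3.102, -0.492, -0.001]
contact_force: [-3.4, -0.7, 5.1]
finger_gap: 14.4
grasp_force: 60.3
```

```bash
python3 st.py
```

```text
9.9833 [537.7  48.8 136.6] yaw -18.03 [-3.4 -0.7  5.1] [-0.3   0.49  0.05]
```

Request:
jog_arm(
  series=[0.0003, 0.001, 0, 0, 0, -1, 1, 0.0006, 0.002, 0, 0, 0, -2, 1, 0.001, 0.003, 0, 0, 0, -3, 1, 0.0014, 0.0039, 0, 0, 0, -4, 1, 0.0018, 0.0049, 0, 0, 0, -5, 1, 0.0018, 0.0049, 0, 0, 0, -5, 1],
)

```text
time: 10.48
tool_pos: [539.5, 53.7, 136.6]
eef_rot: [3.077, -0.627, -0.001]
contact_force: [-2.6, -1.3, 5.2]
finger_gap: 14.7
grasp_force: 60.3
```

```bash
python3 st.py
```

```text
10.4833 [539.5  53.7 136.6] yaw -23.03 [-2.6 -1.3  5.2] [-0.38  0.6  -0.03]
```

Request:
jog_arm(
  series=[0.0004, 0.001, 0, 0, 0, -1, 1, 0.0008, 0.0019, 0, 0, 0, -2, 1, 0.0013, 0.0029, 0, 0, 0, -3, 1, 0.0018, 0.0038, 0, 0, 0, -4, 1, 0.0022, 0.0047, 0, 0, 0, -5, 1, 0.0022, 0.0047, 0, 0, 0, -5, 1],
)

```text
time: 10.98
tool_pos: [541.7, 58.3, 136.6]
eef_rot: [3.047, -0.761, -0.001]
contact_force: [-3.6, -1.0, 5.6]
finger_gap: 14.4
grasp_force: 60.3
```

```bash
python3 st.py
```

```text
10.9833 [541.7  58.3 136.6] yaw -28.03 [-3.6 -1.   5.6] [-0.43  0.49  0.02]
```

Request:
jog_arm(
  series=[0.0005, 0.0009, 0, 0, 0, -1, 1, 0.001, 0.0018, 0, 0, 0, -2, 1, 0.0015, 0.0027, 0, 0, 0, -3, 1, 0.0015, 0.0027, 0, 0, 0, -3, 1],
)

```text
time: 11.32
tool_pos: [543.2, 61.0, 136.6]
eef_rot: [3.026, -0.84, -0.001]
contact_force: [-3.2, -0.7, 5.3]
finger_gap: 14.4
grasp_force: 60.3
```

```bash
python3 st.py
```

```text
11.3167 [543.2  61.  136.6] yaw -31.03 [-3.2 -0.7  5.3] [-0.44  0.45  0.04]
```

Request:
jog_arm(
  series=[0.0006, 0.0009, 0, 0, 0, -1, 1, 0.0012, 0.0018, 0, 0, 0, -2, 1, 0.0017, 0.0027, 0, 0, 0, -3, 1, 0.0017, 0.0027, 0, 0, 0, -3, 1],
)

```text
time: 11.65
tool_pos: [544.9, 63.7, 136.6]
eef_rot: [3.003, -0.919, -0.001]
contact_force: [-3.4, -1.2, 5.5]
finger_gap: 14.1
grasp_force: 60.3
```

```bash
python3 st.py
```

```text
11.65 [544.9  63.7 136.6] yaw -34.03 [-3.4 -1.2  5.5] [-0.35  0.56 -0.02]
```

Request:
jog_arm(
  series=[0.0006, 0.0009, 0, 0, 0, -1, 1, 0.0012, 0.0017, 0, 0, 0, -2, 1, 0.0018, 0.0026, 0, 0, 0, -3, 1, 0.0018, 0.0026, 0, 0, 0, -3, 1],
)

```text
time: 11.98
tool_pos: [546.7, 66.2, 136.6]
eef_rot: [2.978, -0.998, -0.001]
contact_force: [-3.1, -1.4, 5.5]
finger_gap: 14.8
grasp_force: 60.3
```

```bash
python3 st.py
```

```text
11.9833 [546.7  66.2 136.6] yaw -37.04 [-3.1 -1.4  5.5] [-0.43  0.58 -0.05]
```

Request:
jog_arm(
  series=[0.0006, 0.0008, 0, 0, 0, -1, 1, 0.0013, 0.0016, 0, 0, 0, -2, 1, 0.002, 0.0025, 0, 0, 0, -3, 1, 0.002, 0.0025, 0, 0, 0, -3, 1],
)

```text
time: 12.32
tool_pos: [548.6, 68.7, 136.6]
eef_rot: [2.95, -1.075, -0.002]
contact_force: [-4.4, -1.5, 5.7]
finger_gap: 14.6
grasp_force: 60.4
```

```bash
python3 st.py; python3 - <<'E'
from h import *
c=cam("scene")
cv2.imwrite("pics/g2.png",crop(c,320,160,75,70,8))
E
```

```text
12.3167 [548.6  68.7 136.6] yaw -40.05 [-4.4 -1.5  5.7] [-0.47  0.6  -0.  ]
```

View pics/g2.png

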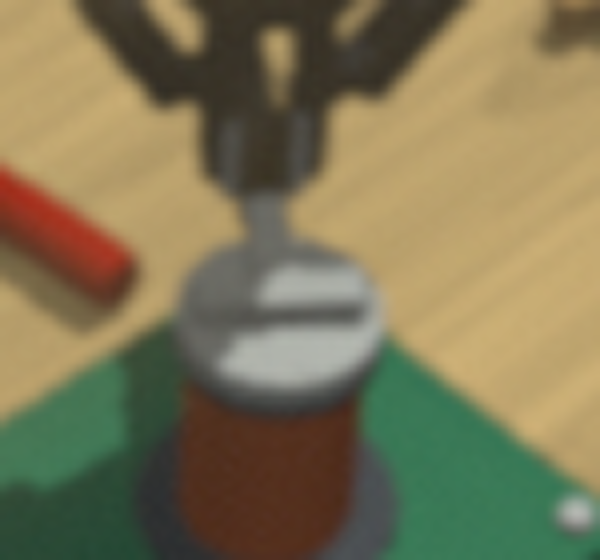

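Still seated, with the spanner turned and the crossbar flush. Continuing in small steps and watching the force.

Request:
jog_arm(
  series=[0.0007, 0.0008, 0, 0, 0, -1, 1, 0.0014, 0.0016, 0, 0, 0, -2, 1, 0.0014, 0.0016, 0, 0, 0, -2, 1],
)

```text
time: 12.62
tool_pos: [549.4, 69.7, 136.5]
eef_rot: [2.931, -1.123, -0.003]
contact_force: [-4.6, -3.1, 6.1]
finger_gap: 14.7
grasp_force: 60.7
```

```bash
python3 st.py
```

```text
12.6167 [549.4  69.7 136.5] yaw -41.91 [-4.6 -3.1  6.1] [-0.82  0.85  0.57]
```

The stop is reached: moment jumped to about 0.6 N m and the tool stalled. Hold briefly, back off inside the play, lift.

Request:
jog_arm(
  series=[0, 0, 0, 0, 0, 0, 1, 0, 0, 0, 0, 0, 0, 1, -0.0007, -0.0008, 0, 0, 0, 1, 1, -0.0014, -0.0016, 0, 0, 0, 2, 1, -0.0017, -0.002, 0.0005, 0, 0, 2.5, 1, -0.0017, -0.002, 0.002, 0, 0, 2.5, 1, -0.0017, -0.002, 0.005, 0, 0, 2.5, 1, -0.0017, -0.002, 0.009, 0, 0, 2.5, 1, -0.0017, -0.002, 0.015, 0, 0, 2.5, 1, -0.0017, -0.002, 0.025, 0, 0, 2.5, 1, -0.0017, -0.002, 0.04, 0, 0, 2.5, 1, -0.0017, -0.002, 0.045, 0, 0, 2.5, 1, -0.0017, -0.002, 0.045, 0, 0, 2.5, 1],
)

```text
time: 13.7
tool_pos: [550.3, 69.2, 183.2]
eef_rot: [-2.955, 1.061, -0.005]
contact_force: [0.8, 0.3, -2.6]
finger_gap: 14.6
grasp_force: 59.3
```

```bash
python3 st.py; python3 - <<'E'
from h import *
c=cam("scene")
cv2.imwrite("pics/k1.png",crop(c,320,160,75,70,8))
E
```

```text
13.7 [550.3  69.2 183.2] yaw -39.49 [ 0.8  0.3 -2.6] [ 0.05  0.01 -0.04]
```

View pics/k1.png

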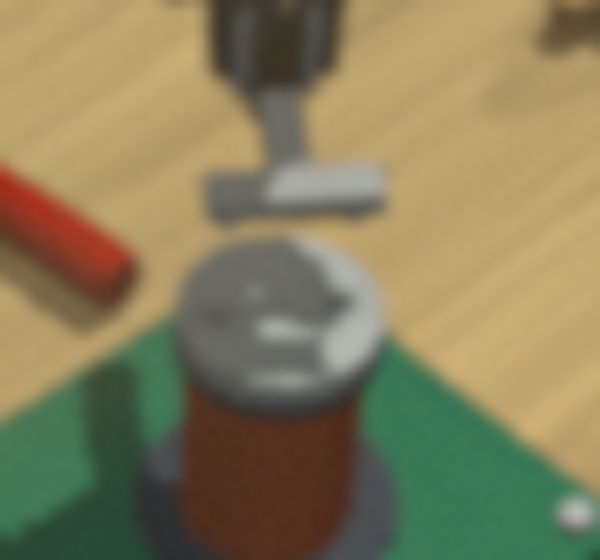

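The spanner is clear of the collar, whose holes now sit at about (215,313) and (343,300). Carrying it back to its free spot.

Request:
jog_arm(
  series=[0, -0.012, 0.005, 0, 0, 2, 1, -0.001, -0.035, 0.005, 0, 0, 6, 1, -0.002, -0.06, 0.005, 0, 0, 10, 1, -0.004, -0.085, 0.005, 0, 0, 14, 1, -0.006, -0.11, 0.005, 0, 0, 18, 1, -0.008, -0.135, 0.005, 0, 0, 22, 1, -0.01, -0.16, 0.005, 0, 0, 26, 1, -0.012, -0.185, 0.005, 0, 0, 30, 1, -0.014, -0.21, 0.005, 0, 0, 34, 1, -0.016, -0.235, 0.005, 0, 0, 38, 1, -0.018, -0.26, 0.005, 0, 0, 42, 1, -0.02, -0.285, 0, 0, 0, 46, 1, -0.02, -0.305, -0.01, 0, 0, 50, 1, -0.02, -0.32, -0.03, 0, 0, 52.5, 1, -0.02, -0.327, -0.05, 0, 0, 52.5, 1, -0.02, -0.327, -0.08, 0, 0, 52.5, 1, -0.02, -0.327, -0.11, 0, 0, 52.5, 1, -0.02, -0.327, -0.13, 0, 0, 52.5, 1, -0.02, -0.327, -0.135, 0, 0, 52.5, 1, -0.02, -0.327, -0.135, 0, 0, 52.5, 1],
)

```text
time: 15.42
tool_pos: [527.5, -257.3, 44.3]
eef_rot: [-3.119, -0.355, 0.006]
contact_force: [-0.3, 0.6, -2.3]
finger_gap: 14.7
grasp_force: 59.1
```

```bash
python3 st.py
```

```text
15.4167 [ 527.5 -257.3   44.3] yaw 13.0 [-0.3  0.6 -2.3] [ 0.   -0.04 -0.03]
```

Request:
jog_arm(
  series=[0, 0, -0.003, 0, 0, 0, 1, 0, 0, -0.006, 0, 0, 0, 1, 0, 0, -0.009, 0, 0, 0, 1, 0, 0, -0.01, 0, 0, 0, 1, 0, 0, -0.011, 0, 0, 0, 1, 0, 0, -0.011, 0, 0, 0, 1],
)

```text
time: 15.92
tool_pos: [529.1, -258.0, 35.6]
eef_rot: [3.121, 0.356, 0.001]
contact_force: [-0.4, -0.3, -2.3]
finger_gap: 14.6
grasp_force: 59.2
```

Request:
jog_arm(
  series=[0, 0, -0.001, 0, 0, 0, 1, 0, 0, -0.002, 0, 0, 0, 1, 0, 0, -0.0025, 0, 0, 0, 1, 0, 0, -0.003, 0, 0, 0, 1, 0, 0, -0.003, 0, 0, 0, 1, 0, 0, -0.003, 0, 0, 0, 1],
)

```text
time: 16.42
tool_pos: [529.0, -258.0, 32.9]
eef_rot: [3.121, 0.356, 0.0]
contact_force: [-1.5, 0.8, 5.8]
finger_gap: 14.3
grasp_force: 60.2
```

Touched down (Fz +5.8 N, same height as at pick-up). Release and rise.

Request:
jog_arm(
  series=[0, 0, 0, 0, 0, 0, 0.3, 0, 0, 0, 0, 0, 0, -0.4, 0, 0, 0, 0, 0, 0, -1, 0, 0, 0, 0, 0, 0, -1, 0, 0, 0, 0, 0, 0, -1, 0, 0, 0, 0, 0, 0, -1, 0, 0, 0.01, 0, 0, 0, -1, 0, 0, 0.03, 0, 0, 0, -1, 0, 0, 0.06, 0, 0, 0, -1, 0, 0, 0.1, 0, 0, 0, -1, 0, 0, 0.14, 0, 0, 0, -1, 0, 0, 0.17, 0, 0, 0, -1, 0, 0, 0.17, 0, 0, 0, -1],
)

```text
time: 17.5
tool_pos: [532.6, -259.9, 209.8]
eef_rot: [3.115, 0.354, 0.018]
contact_force: [0.9, -0.0, 0.3]
finger_gap: 85.3
grasp_force: 0.0
```

```bash
python3 st.py; python3 - <<'E'
from h import *
c=cam("scene")
cv2.imwrite("pics/z1.png",crop(c,200,150,200,150,4))
E
```

```text
17.5 [ 532.6 -259.9  209.8] yaw 12.98 [ 0.9 -0.   0.3] [-0.02 -0.03  0.03]
```

View pics/z1.png

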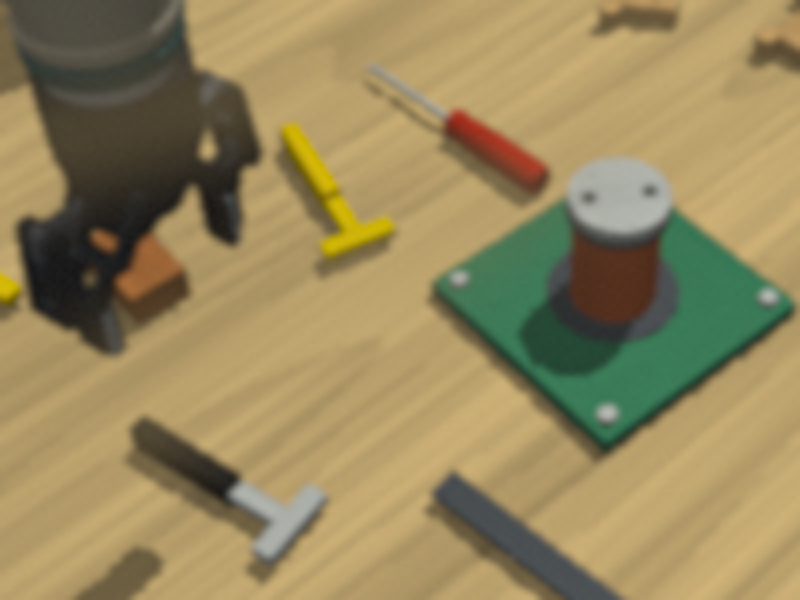

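The spanner lies flat on the bench beside the machine, handle end at (145,430) and head at (290,520). The collar holes are at (588,197) and (651,190). I'll check the turned angle from these.

```bash
python3 - <<'E'
from h import *
c=cam("scene")
S=lambda x,y:ray(c,(x+.5)/4-.5+200,(y+.5)/4-.5+150,112)[:2]
a,b=S(588,197),S(651,190);d=b-a;print(a,b,np.hypot(*d),np.degrees(np.arctan2(d[1],d[0]))-90)
E
```

```text
[582.71118674  12.94629201] [606.30239019  46.66778104] 41.154388622472425 -34.97623630203492
```

The collar turned about 57° (1.0 rad), which matches reaching the stop. Handing in.

```bash
python3 -c "
from rig import *
print(finish_job())"
```

```text
the job is handed in; nothing more can be done
None
```

The job is handed in: the collar turned about 57° (1.0 rad) clockwise until it came up firmly against its stop, at roughly 0.9 N m by my estimate, and the spanner lies flat, prongs down, on the bench beside the sander, released; no verdict was returned.

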